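# Set and lock the coupling plate over a test unit

### The job

On the test desk, slide the flat metal instrument box across the table until it sits square inside the taped outline under the small stand, without lifting it. Then wind the crank clockwise, through its whole turns, until the cross hole in the square hub is level with the lock pin and faces it, and push the pin fully home into that hole. Let go of everything and leave the other things on the desk where they are.

Things in the scene. Friction and masses are not known exactly. Their poses are not given: they have to be found in the camera images.
- unit_center (a point): Centre of the instrument box (test unit), 27 mm above the table: a loose flat-bottomed aluminium box, 90 mm (x) by 170 mm (y) by 54 mm high, grey top panel, 0.5 to 1 kg, too wide to grasp across. It starts on the stand's +y side, 200 to 260 mm from the spot, its long side within 0.2 rad of the stand's y. Nothing on the table or above blocks its way under the stand.
- spot (a point): Centre of the taped black outline (118 by 202 mm outside, 106 by 190 mm inside) on the table under the stand, at table height, on the screw's axis. Its axes are the fixed stand's: x along the beam, towards the pin; y along the open passage, z up. The legs stand at x = -128 and +128 mm (22 mm thick, 56 mm in y) on foot plates 8 mm high, 110 mm in y; between the plates 220 mm is free.
- beam (a point): Top of the stand's aluminium beam on the screw's axis, 140 mm above the table, axes as the spot's. The beam is 56 mm wide, 20 mm thick, from x = -147 to +173 mm. A brass screw passes through it, with a round coupling plate (radius 38 mm) below; the plate's underside is 67 mm above the table when the crank reads 0.
- guide (a point): Middle of the floor of the pin's open-topped guide on the beam, 154 mm above the table, 107 mm from the screw's axis on the stand's +x side. It runs along x from 44 to 170 mm from the axis, 16 mm wide inside; its walls are 12 mm thick and their tops 170 mm above the table.
- crank (a joint): Angle of crank and hub on the screw (rad), positive anticlockwise from above. Right-hand thread: hub, crank and plate sink 16 mm for each whole turn clockwise (value falling by 6.283). At 0 the cross hole is level with the pin and faces it. It starts between 1 and 1.5 turns too high (6.6 to 9.4). No stop at 0: it can be overwound to -2. Stays where it is left; turning takes about 0.1 N m.
- handle (a point): Centre of the crank's upright grip, a freely spinning black round sleeve, 22 mm diameter, 60 mm tall, 55 mm from the screw's axis; 225 mm above the table when the crank reads 0. The arm's top face lies 33 mm below this point, its end 66 mm from the axis. From above the arm points opposite to the cross hole: at 0 to the stand's -x, away from the pin; a value v turns it by v from there.
- lock_hole (a point): Mouth of the cross hole, in the middle of one face of the square steel hub (52 by 52 mm, 36 mm high) on the screw. The hole is blind, 16 mm diameter, 18 mm deep; this point's x axis points out of the hole, z up. The mouth is 26 mm from the screw's axis, 164 mm above the table when the crank reads 0.
- pin_tab (a point): Middle of the upright grip tab of the loose steel lock pin, where it is pinched, 196 mm above the table: the tab is 14 mm thick across the guide (y), 22 mm along it (x), from 174 to 216 mm above the table. It stands on a block 40 mm long, 14 mm wide, 20 mm high that slides in the guide. About 150 g. x axis along the pin, pointing away from the hub.
- pin_tip (a point): End of the pin's round nose (12 mm diameter, 60 mm long, tapered at the last 5 mm), 80 mm from the tab in the pin's -x (towards the hub), 164 mm above the table. Fully home the tip rests on the bottom of the hole, 8 mm from the screw's axis, the tab 88 mm from it.
- tape_roll: Bystander: black tape roll lying flat, 100 mm across, 24 mm high; origin under its centre.
- driver: Bystander: screwdriver lying on the table; origin under its middle.
- meter: Bystander: grey hand-held meter lying flat, 75 by 150 by 36 mm; origin under its centre.
- mug: Bystander: white mug, 80 mm across, 95 mm high; origin under its centre.
- probe_tip: Bystander: upright steel probe tip, 52 mm across the foot, 100 mm high; origin under its centre.
- adapter: Bystander: white mains adapter block, 60 by 90 by 50 mm; origin under its centre.
- pin: The loose lock pin as a whole; origin under the middle of its block, 42 mm below the tab point.
- unit: The instrument box as a whole; origin under its centre.
There are look-alikes about, which are no part of the job. Of the things shaped like the pin, the bare steel one is meant.

How it is judged (in metres and radians):
On the way, in this order (a step that is already met when the one before it is completed fails the run):
1. the box sits square on the outlined spot (horizontal distance between unit_center and spot below 0.015 m and angle between the y axis of unit_center and the y axis of spot, either way round below 0.17 rad and height (world z) of unit_center below 0.032 m), for 0.2 s.
2. the crank has been wound down so that the hole is level with the pin and faces it (all of step 1 and value of joint crank between -0.12 and 0.12 rad), for 0.2 s.
At the end, for the whole second after the job is handed in: The box stands on the table, centred within 15 mm of the outline's centre and square to it within 0.17 rad; the crank is within 0.12 rad of 0; the pin's tip is at least 11 mm deep in the hub's cross hole (18 mm deep), within 4 mm of the hole's axis; all at rest (all of step 2 and velocity of joint crank between -0.15 and 0.15 rad/s and x of pin_tip in the frame of lock_hole below -0.011 m and y of pin_tip in the frame of lock_hole between -0.004 and 0.004 m and z of pin_tip in the frame of lock_hole between -0.004 and 0.004 m and linear speed of each of pin, unit below 0.02 m/s); the robot touches nothing.
It fails at once if the box is lifted more than 25 mm (height (world z) of unit_center above 0.052 m).
It fails at once if another thing on the desk is moved more than 30 mm (distance of any of tape_roll, driver, meter, mug, probe_tip, adapter from where it was at the start of the episode above 0.03 m).
It also fails if it takes over 67 s, if anything falls off the work surface, if the arm or the gripper's body presses on something with over 40 N, if the wrist force passes 120 N, or if a joint passes its speed limit or range.

### The arm

A 7-joint arm with a two-finger parallel gripper is mounted at the origin on the work surface. World frame = base frame: x ahead of the robot, y to its left, z up, the work surface at z = 0. Lengths are in mm, angles in rad, forces in N, time in s.
With the tool pointing down it reaches from about 400 to 875 mm from the base axis. Payload 4.4 kg.
Tool frame: the origin (TCP) lies at the very end of the fingers, on their centre line; the grasp point (between the pads) lies 19 mm behind it; z points along the fingers, y is the direction in which the jaws open and shut (so a half turn about z gives the same grasp; the last joint's range is limited). The gripper opens to 85 mm and grips with 20 to 120 N. Pads are 22 mm wide; open, the fingers measure 114 mm over their backs; the gripper's body (76 mm by 85 mm) begins 54 mm behind the grasp point. The pads swing forward as they close: fully open they stand 13 mm farther back than shut.
Start: joints at [-1.321, 0.628, 0.038, 1.517, -0.027, 0.996, -0.02], TCP at [201.851, 617.879, 231.313] pointing down, gripper open.
Joint ranges: [-3.06, 3.06], [-0.37, 2.12], [-1.25, 1.32], [0.18, 2.47], [-1.1, 4.24], [0.23, 1.98], [-2.94, 2.94]. Speed limits (rad/s): [2.57, 2.57, 3.14, 3.14, 3.14, 3.14, 3.14].

### API

Orientations are given as [roll, pitch, yaw] about the fixed x, y, z axes, in that order (R = Rz(yaw) Ry(pitch) Rx(roll)).
In Python, from cell import read_state, get_image, calibration, finish_job gives the robot as it stands. The module is installed in compiled form; this text tells all that it offers.
- The arm moves only by the tool apply_moves, never from a script. Its argument "increments" is a list of rows, each an object of numbers: "tx", "ty", "tz": the shift along the world's x, y, z in m; "rx", "ry", "rz": the turn, a rotation vector about the world's x, y, z in units of 5 degrees (1.0 is 5 degrees); "claw": the finger opening in m, from 0 to 0.0854. In form: [{"tx": .., "ty": .., "tz": .., "rx": .., "ry": .., "rz": .., "claw": ..}, ...]. A call has 1 to 12 rows; each row is the pose to reach, as a shift and turn from the pose commanded when the call began; what a row does not reach only later rows make up. A row lasts 1/10 s, in which the tool goes at most 50 mm and 8.59 degrees, less where a joint would pass 70% of its speed; a pose out of reach is approached as far as the arm can. A call with a gripper value outside its range is refused whole. The fingers move at their own pace and stop on an object; the grip force is fixed at half the most. Time passes only in rows, so rows that repeat a pose let the fingers close. It gives the time, the measured TCP pose, the force and the opening at its end, in the units of the state.
- read_state(): the state, without advancing time (a new reading comes with each control period).
- get_image(name): name is "scene" or "top" or "wrist"; returns the picture (384x512x3 uint8, red, green, blue); there is no depth.
- calibration(name): a dict with "camera_matrix" (3x3 intrinsics, pixels), "distortion" ([k1, k2, p1, p2, k3] as OpenCV has them; the pictures are not rectified), "origin" and "attitude" of the camera in the world. Camera axes: x right, y up, looking along -z (the intrinsics and any distortion apply to the point x, -y, -z); pixel columns grow to the right and rows downward; lengths in mm; the calibration is good to about 2 mm. A picture is of the moment at which its call begins: read the wrist's pose just before it. calibration takes no time and is no camera call; for the wrist camera it gives the pose at the moment of the call.
- finish_job(): hands the job in, once; it reports no verdict.
The state is a dict: "clock": time; "qpos": joint angles; "qd": joint speeds; "tau": joint torques, N m; "eef_pos": TCP position; "tool_rot": TCP orientation; "force": force on the tool from outside, world axes, zero at the start; "torque": the same for the moment, N m; "width": finger opening in mm.
Only numpy, scipy, OpenCV 4.12 (cv2) and the standard library are available. Lean on these libraries where they do the work, as an engineer would, in place of code of your own. Each camera call takes 0.05 s, during which the arm holds its last target. There are 200 camera calls.

## Working session

There is one attempt and no reset: what is moved stays moved. The work goes in short steps, Python scripts to look and compute and a tool call to move; the robot and the scene stay as the last step left them, time stands still between calls to the robot, and variables do not carry over. Pictures are saved under pics/ and viewed, about 8 in all and at most 12, crops included, and the job is handed in when it is done.

Besides the shell and the picture viewer there is one more tool, called after "Call:" in YAML: its name, and indented under it one key for each argument. apply_moves: Moves the arm, as the interface text tells. Its arguments: {"type":"object","properties":{"increments":{"type":"array"}},"required":["increments"]}

```bash
mkdir -p pics
python3 - <<'E'
from cell import *
import cv2,numpy as np
a=get_image("scene");b=get_image("top")
cv2.imwrite("pics/s0.png",cv2.cvtColor(a,cv2.COLOR_RGB2BGR));cv2.imwrite("pics/t0.png",cv2.cvtColor(b,cv2.COLOR_RGB2BGR))
for n in("scene","top","wrist"):print(n,calibration(n))
print(read_state())
E
```

```text
scene {'camera_matrix': array([[411.32979768,   0.        , 250.19210815],
       [  0.        , 411.32979768, 188.28343109],
       [  0.        ,   0.        ,   1.        ]]), 'distortion': array([0.02665976, 0.        , 0.        , 0.        , 0.        ]), 'origin': array([1230.9153626 ,  264.23520171, 1106.26871654]), 'attitude': array([ 0.66081126, -0.01207276,  1.94636512])}
top {'camera_matrix': array([[429.008694  ,   0.        , 253.85891019],
       [  0.        , 429.008694  , 191.78056067],
       [  0.        ,   0.        ,   1.        ]]), 'distortion': array([-0.11666488,  0.        ,  0.        ,  0.        ,  0.        ]), 'origin': array([ 409.33099028,  -21.2680668 , 1412.76832785]), 'attitude': array([ 0.09818529,  0.00760857, -1.57752595])}
wrist {'camera_matrix': array([[282.60501931,   0.        , 252.24419277],
       [  0.        , 282.60501931, 193.38044168],
       [  0.        ,   0.        ,   1.        ]]), 'distortion': array([-0.03675879,  0.        ,  0.        ,  0.        ,  0.        ]), 'origin': array([131.53584329, 640.42460907, 373.17977246]), 'attitude': array([-0.29231034,  0.0017851 ,  1.25606159])}
{'clock': 0.1, 'qpos': array([-1.32080795,  0.62925442,  0.03845388,  1.51826779, -0.02701105,
        0.99625974, -0.01998742]), 'qd': array([-0.00094227, -0.00229115,  0.00092746, -0.00194987,  0.00078507,
       -0.0004928 ,  0.0004109 ]), 'tau': array([ 2.61329034e-03, -5.64538300e+01,  1.23037174e+00, -1.93975818e+01,
        1.13054953e-02,  5.40507637e-03, -8.10404202e-06]), 'eef_pos': array([201.67090969, 617.3483852 , 230.48074085]), 'tool_rot': array([-3.13992150e+00,  1.25879981e-05,  2.82580348e+00]), 'force': array([ 0.42638101, -0.41543144,  0.20285093]), 'torque': array([ 0.0108377 ,  0.06258933, -0.01383805]), 'width': 84.75189625494662}
```

View pics/s0.png

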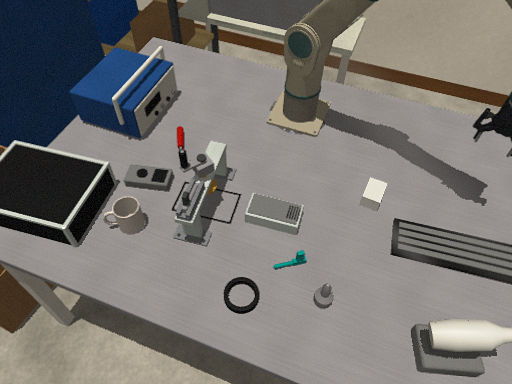

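View pics/t0.png

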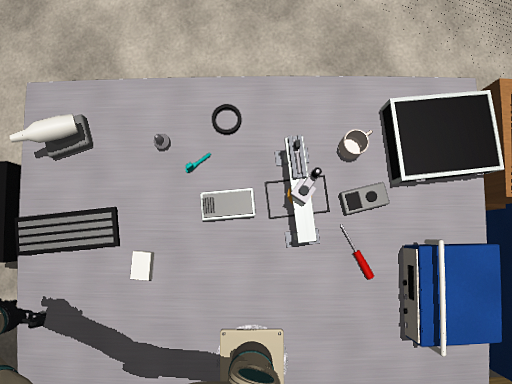

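```bash
cat > h.py <<'E'
from cell import *
import cv2,numpy as np
from scipy.spatial.transform import Rotation as R
def rot(c): return R.from_euler('xyz',c['attitude']).as_matrix()
def ray(c,uv):
    p=cv2.undistortPoints(np.array(uv,float).reshape(-1,1,2),c['camera_matrix'],c['distortion']).reshape(-1,2)
    d=np.c_[p[:,0],-p[:,1],-np.ones(len(p))]@rot(c).T
    return c['origin'],d
def plane(c,uv,z):
    o,d=ray(c,uv); return o+d*((z-o[2])/d[:,2])[:,None]
def proj(c,P):
    q=(np.atleast_2d(P)-c['origin'])@rot(c); q=q*[1,-1,-1]
    return cv2.projectPoints(q,np.zeros(3),np.zeros(3),c['camera_matrix'],c['distortion'])[0].reshape(-1,2)
def save(n,im,crop=None,k=1):
    if crop: x0,x1,y0,y1=crop; im=im[y0:y1,x0:x1]
    im=cv2.resize(im,None,fx=k,fy=k,interpolation=cv2.INTER_CUBIC)
    cv2.imwrite(f"pics/{n}.png",cv2.cvtColor(im,cv2.COLOR_RGB2BGR))
E
python3 - <<'E'
from h import *
im=cv2.cvtColor(cv2.imread("pics/t0.png"),cv2.COLOR_BGR2RGB)
save("t0c",im,(190,340,125,255),5)
c=calibration("top")
print(plane(c,[(298,198)],140),plane(c,[(228,204)],54))
print(rot(c))
E
```

```text
[[ 515.17088011 -143.77148393  140.        ]] [[504.85097168  70.5819036   54.        ]]
[[-0.00672938  0.99515614 -0.09807635]
 [-0.99994841 -0.00744299 -0.006912  ]
 [-0.0076085   0.09802478  0.99515489]]
```

View pics/t0c.png

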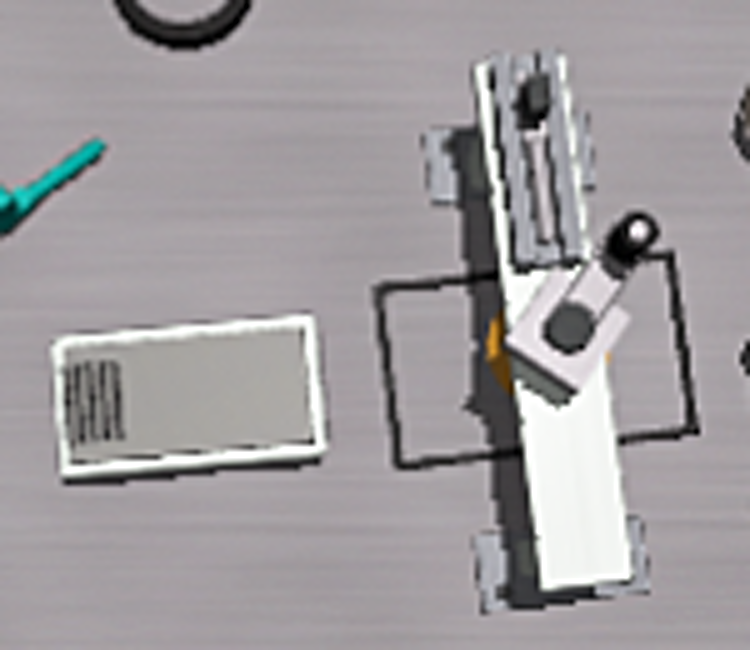

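Run:
```python
from h import *
c=calibration("top")
f=lambda L:[(190+(u+.5)/5-.5,125+(v+.5)/5-.5) for u,v in L]
O=plane(c,f([(374,287),(400,468),(698,433),(671,252)]),0);B=plane(c,f([(53,342),(315,316),(327,453),(62,476)]),54)
for n,P in(("out",O),("box",B)):
    P=P[:,:2];e=np.roll(P,-1,0)-P;print(n,P.mean(0).round(1),np.linalg.norm(e,axis=1).round(1),
    np.degrees(np.arctan2(e[:,1],e[:,0])).round(1))
# P0=+x+y,P1=-x+y,P2=-x-y,P3=+x-y
S=O[:,:2].mean(0);a=np.arctan2(*(O[0]-O[1]+O[3]-O[2])[[1,0]]);b=np.arctan2(*-(O[0]-O[3]+O[1]-O[2])[[0,1]])
print("yaw",a,b);
for v in (6.6,7.2,7.8,8.4,9.0,9.4):
    z=225+30+16*v/2/np.pi; h=plane(c,f([(636,226)]),z)[0,:2]-S; print(v,z,np.hypot(*h),(np.arctan2(h[1],h[0])-b-np.pi)%(2*np.pi)+2*np.pi)
print(plane(c,f([(572,330)]),190),plane(c,f([(537,85)]),216))
s=calibration("scene")
```

```text
out [ 531.7 -153.5] [121.1 198.4 121.6 199.2] [-172.4  -83.8    7.2   96.4]
box [505.1  72.5] [168.   87.6 168.8  85.7] [ -84.7 -175.4   94.6    4.1]
yaw 0.1289848334103581 3.0320160992923126
6.6 271.8067619905041 56.59055803515802 12.124546263891828
7.2 273.33464944418637 56.28246289858992 12.125699427360258
7.8 274.86253689786855 55.97444342950414 12.126865283785191
8.4 276.39042435155073 55.666500883973136 12.128044040672552
9.0 277.9183118052329 55.35863654570124 12.12923591000257
9.4 278.93690344102106 55.153437748751344 12.130037881003533
[[ 532.16523566 -156.54751142  190.        ]] [[ 669.64436638 -136.51347352  216.        ]]
```

Call:
apply_moves:
  increments:
    - {"tx": 0.025,"ty": -0.035,"rz": -1.1,"claw": 0.05}
    - {"tx": 0.052,"ty": -0.073,"rz": -2.4,"claw": 0.05}
    - {"tx": 0.079,"ty": -0.111,"rz": -3.6,"claw": 0.05}
    - {"tx": 0.106,"ty": -0.149,"rz": -4.9,"claw": 0.05}
    - {"tx": 0.133,"ty": -0.187,"rz": -6.1,"claw": 0.05}
    - {"tx": 0.16,"ty": -0.225,"rz": -7.3,"claw": 0.05}
    - {"tx": 0.187,"ty": -0.264,"rz": -8.6,"claw": 0.05}
    - {"tx": 0.214,"ty": -0.302,"rz": -9.8,"claw": 0.05}
    - {"tx": 0.241,"ty": -0.34,"rz": -11.1,"claw": 0.05}
    - {"tx": 0.268,"ty": -0.378,"rz": -12.3,"claw": 0.05}
    - {"tx": 0.293,"ty": -0.415,"rz": -13.4,"claw": 0.05}
    - {"tx": 0.293,"ty": -0.415,"rz": -13.4,"claw": 0.05}

```text
$.increments[0]: bad value
```

Call:
apply_moves:
  increments:
    - {"tx": 0.025,"ty": -0.035,"tz": 0.0,"rx": 0.0,"ry": 0.0,"rz": -1.1,"claw": 0.05}
    - {"tx": 0.052,"ty": -0.073,"tz": 0.0,"rx": 0.0,"ry": 0.0,"rz": -2.4,"claw": 0.05}
    - {"tx": 0.079,"ty": -0.111,"tz": 0.0,"rx": 0.0,"ry": 0.0,"rz": -3.6,"claw": 0.05}
    - {"tx": 0.106,"ty": -0.149,"tz": 0.0,"rx": 0.0,"ry": 0.0,"rz": -4.9,"claw": 0.05}
    - {"tx": 0.133,"ty": -0.187,"tz": 0.0,"rx": 0.0,"ry": 0.0,"rz": -6.1,"claw": 0.05}
    - {"tx": 0.16,"ty": -0.225,"tz": 0.0,"rx": 0.0,"ry": 0.0,"rz": -7.3,"claw": 0.05}
    - {"tx": 0.187,"ty": -0.264,"tz": 0.0,"rx": 0.0,"ry": 0.0,"rz": -8.6,"claw": 0.05}
    - {"tx": 0.214,"ty": -0.302,"tz": 0.0,"rx": 0.0,"ry": 0.0,"rz": -9.8,"claw": 0.05}
    - {"tx": 0.241,"ty": -0.34,"tz": 0.0,"rx": 0.0,"ry": 0.0,"rz": -11.1,"claw": 0.05}
    - {"tx": 0.268,"ty": -0.378,"tz": 0.0,"rx": 0.0,"ry": 0.0,"rz": -12.3,"claw": 0.05}
    - {"tx": 0.293,"ty": -0.415,"tz": 0.0,"rx": 0.0,"ry": 0.0,"rz": -13.4,"claw": 0.05}
    - {"tx": 0.293,"ty": -0.415,"tz": 0.0,"rx": 0.0,"ry": 0.0,"rz": -13.4,"claw": 0.05}

```text
clock: 1.3
eef_pos: [498.6, 195.5, 231.6]
tool_rot: [3.139, 0.004, 1.644]
force: [-0.4, -0.3, 0.0]
width: 49.8
```

Call:
apply_moves:
  increments:
    - {"tx": 0.0,"ty": 0.0,"tz": -0.04,"rx": 0.0,"ry": 0.0,"rz": 0.0,"claw": 0.05}
    - {"tx": 0.0,"ty": 0.0,"tz": -0.08,"rx": 0.0,"ry": 0.0,"rz": 0.0,"claw": 0.05}
    - {"tx": 0.0,"ty": 0.0,"tz": -0.12,"rx": 0.0,"ry": 0.0,"rz": 0.0,"claw": 0.05}
    - {"tx": 0.0,"ty": 0.0,"tz": -0.16,"rx": 0.0,"ry": 0.0,"rz": 0.0,"claw": 0.05}
    - {"tx": 0.0,"ty": 0.0,"tz": -0.19,"rx": 0.0,"ry": 0.0,"rz": 0.0,"claw": 0.05}
    - {"tx": 0.0,"ty": 0.0,"tz": -0.213,"rx": 0.0,"ry": 0.0,"rz": 0.0,"claw": 0.05}
    - {"tx": 0.0,"ty": 0.0,"tz": -0.213,"rx": 0.0,"ry": 0.0,"rz": 0.0,"claw": 0.05}
    - {"tx": 0.0,"ty": 0.0,"tz": -0.213,"rx": 0.0,"ry": 0.0,"rz": 0.0,"claw": 0.05}

```text
clock: 2.1
eef_pos: [494.6, 203.0, 18.3]
tool_rot: [-3.141, 0.0, 1.657]
force: [0.3, 0.2, -0.5]
width: 49.9
```

Run:
```python
from h import *
s=read_state();c=calibration("wrist");a=get_image("wrist");save("w1",a)
print(s['eef_pos'],s['tool_rot'],s['force'],c['origin'])
np.save("w1.npy",a)
```

```text
[494.6137525  202.99143799  18.32212097] [-3.14080012e+00  1.25767290e-04  1.65675663e+00] [ 0.31210264  0.24320039 -0.49949551] [488.04362867 276.25326202 161.01191824]
```

View pics/w1.png

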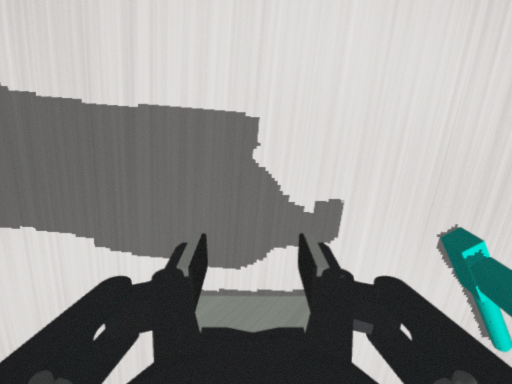

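Call:
apply_moves:
  increments:
    - {"tx": 0.0025,"ty": -0.025,"tz": 0.0,"rx": 0.0,"ry": 0.0,"rz": 0.0,"claw": 0.05}
    - {"tx": 0.004,"ty": -0.037,"tz": 0.0,"rx": 0.0,"ry": 0.0,"rz": 0.0,"claw": 0.05}
    - {"tx": 0.005,"ty": -0.05,"tz": 0.0,"rx": 0.0,"ry": 0.0,"rz": 0.0,"claw": 0.05}
    - {"tx": 0.0065,"ty": -0.065,"tz": 0.0,"rx": 0.0,"ry": 0.0,"rz": 0.05,"claw": 0.05}
    - {"tx": 0.008,"ty": -0.08,"tz": 0.0,"rx": 0.0,"ry": 0.0,"rz": 0.1,"claw": 0.05}
    - {"tx": 0.0095,"ty": -0.095,"tz": 0.0,"rx": 0.0,"ry": 0.0,"rz": 0.1,"claw": 0.05}
    - {"tx": 0.011,"ty": -0.11,"tz": 0.0,"rx": 0.0,"ry": 0.0,"rz": 0.15,"claw": 0.05}
    - {"tx": 0.0125,"ty": -0.125,"tz": 0.0,"rx": 0.0,"ry": 0.0,"rz": 0.2,"claw": 0.05}
    - {"tx": 0.014,"ty": -0.14,"tz": 0.0,"rx": 0.0,"ry": 0.0,"rz": 0.2,"claw": 0.05}
    - {"tx": 0.0155,"ty": -0.155,"tz": 0.0,"rx": 0.0,"ry": 0.0,"rz": 0.25,"claw": 0.05}
    - {"tx": 0.017,"ty": -0.167,"tz": 0.0,"rx": 0.0,"ry": 0.0,"rz": 0.3,"claw": 0.05}
    - {"tx": 0.0178,"ty": -0.177,"tz": 0.0,"rx": 0.0,"ry": 0.0,"rz": 0.3,"claw": 0.05}

```text
clock: 3.35
eef_pos: [513.5, 26.9, 19.5]
tool_rot: [3.14, -0.002, 1.684]
force: [-0.9, 5.9, 5.1]
width: 50.2
```

Call:
apply_moves:
  increments:
    - {"tx": 0.001,"ty": -0.01,"tz": 0.0,"rx": 0.0,"ry": 0.0,"rz": 0.0,"claw": 0.05}
    - {"tx": 0.002,"ty": -0.02,"tz": 0.0,"rx": 0.0,"ry": 0.0,"rz": 0.0,"claw": 0.05}
    - {"tx": 0.003,"ty": -0.03,"tz": 0.0,"rx": 0.0,"ry": 0.0,"rz": 0.1,"claw": 0.05}
    - {"tx": 0.004,"ty": -0.04,"tz": 0.0,"rx": 0.0,"ry": 0.0,"rz": 0.1,"claw": 0.05}
    - {"tx": 0.0045,"ty": -0.047,"tz": 0.0,"rx": 0.0,"ry": 0.0,"rz": 0.1,"claw": 0.05}
    - {"tx": 0.005,"ty": -0.052,"tz": 0.0,"rx": 0.0,"ry": 0.0,"rz": 0.1,"claw": 0.05}
    - {"tx": 0.005,"ty": -0.052,"tz": 0.0,"rx": 0.0,"ry": 0.0,"rz": 0.1,"claw": 0.05}

```text
clock: 4.05
eef_pos: [518.2, -26.5, 18.9]
tool_rot: [3.14, 0.0, 1.691]
force: [1.1, 2.6, 1.2]
width: 49.8
```

Run:
```python
from h import *
s=read_state();print(s['eef_pos'],s['tool_rot'],s['force'])
t=get_image("top");w=get_image("scene")
T=cv2.resize(t[130:250,240:355],None,fx=5,fy=5,interpolation=cv2.INTER_CUBIC)
save("t2",T)
```

```text
[518.15804523 -26.48465658  18.89246353] [3.14032254e+00 5.52177428e-05 1.69091810e+00] [1.08557027 2.59431626 1.17369776]
```

View pics/t2.png

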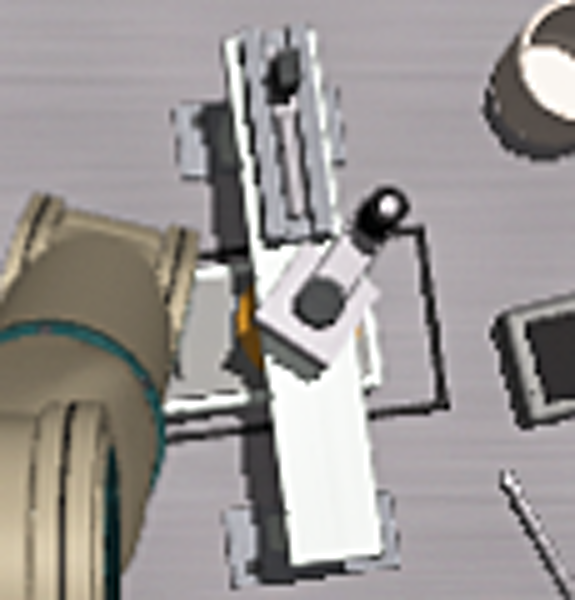

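Run:
```python
from h import *
c=calibration("top")
f=lambda L:[(240+(u+.5)/5-.5,130+(v+.5)/5-.5) for u,v in L]
P=plane(c,f([(170,403),(379,383),(367,310),(198,270),(232,266)]),54)[:,:2]
S=np.array([531.7,-153.5]);a=.116;M=np.array([[np.cos(a),np.sin(a)],[-np.sin(a),np.cos(a)]])
print(((P-S)@M.T).round(1))
O=plane(c,f([(446,407),(420,228),(197,255),(170,437),(368,414)]),0)[:,:2];print(((O-S)@M.T).round(1))
t=read_state()['eef_pos'][:2];print(M@(t-S))
```

```text
[[-38.1  84.5]
 [-41.9 -49. ]
 [  5.2 -47.7]
 [ 43.9  56. ]
 [ 43.8  34.1]]
[[-60.6 -98.7]
 [ 59.6 -98. ]
 [ 59.9  51.8]
 [-57.6  84.9]
 [-58.7 -46.7]]
[  1.11039511 127.70463303]
```

Call:
apply_moves:
  increments:
    - {"tx": 0.001,"ty": -0.008,"tz": 0.0,"rx": 0.0,"ry": 0.0,"rz": 0.0,"claw": 0.05}
    - {"tx": 0.002,"ty": -0.017,"tz": 0.0,"rx": 0.0,"ry": 0.0,"rz": 0.0,"claw": 0.05}
    - {"tx": 0.003,"ty": -0.025,"tz": 0.0,"rx": 0.0,"ry": 0.0,"rz": 0.0,"claw": 0.05}
    - {"tx": 0.0035,"ty": -0.031,"tz": 0.0,"rx": 0.0,"ry": 0.0,"rz": 0.0,"claw": 0.05}
    - {"tx": 0.004,"ty": -0.035,"tz": 0.0,"rx": 0.0,"ry": 0.0,"rz": 0.0,"claw": 0.05}
    - {"tx": 0.004,"ty": -0.035,"tz": 0.0,"rx": 0.0,"ry": 0.0,"rz": 0.0,"claw": 0.05}
    - {"tx": 0.004,"ty": -0.035,"tz": 0.0,"rx": 0.0,"ry": 0.0,"rz": 0.0,"claw": 0.05}
    - {"tx": 0.002,"ty": -0.015,"tz": 0.0,"rx": 0.0,"ry": 0.0,"rz": 0.0,"claw": 0.05}
    - {"tx": 0.0,"ty": 0.01,"tz": 0.0,"rx": 0.0,"ry": 0.0,"rz": 0.0,"claw": 0.05}
    - {"tx": -0.003,"ty": 0.04,"tz": 0.02,"rx": 0.0,"ry": 0.0,"rz": 0.0,"claw": 0.05}
    - {"tx": -0.005,"ty": 0.065,"tz": 0.06,"rx": 0.0,"ry": 0.0,"rz": 0.0,"claw": 0.05}
    - {"tx": -0.005,"ty": 0.075,"tz": 0.1,"rx": 0.0,"ry": 0.0,"rz": 0.0,"claw": 0.05}

```text
clock: 5.35
eef_pos: [511.5, 50.9, 118.5]
tool_rot: [-3.139, -0.0, 1.694]
force: [1.1, -0.1, 0.1]
width: 49.9
```

Call:
apply_moves:
  increments:
    - {"tx": -0.005,"ty": 0.09,"tz": 0.05,"rx": 0.0,"ry": 0.0,"rz": 0.0,"claw": 0.06}
    - {"tx": -0.005,"ty": 0.09,"tz": 0.1,"rx": 0.0,"ry": 0.0,"rz": 0.0,"claw": 0.06}
    - {"tx": -0.005,"ty": 0.09,"tz": 0.15,"rx": 0.0,"ry": 0.0,"rz": 0.0,"claw": 0.06}
    - {"tx": -0.005,"ty": 0.09,"tz": 0.19,"rx": 0.0,"ry": 0.0,"rz": 0.0,"claw": 0.06}
    - {"tx": -0.005,"ty": 0.09,"tz": 0.19,"rx": 0.0,"ry": 0.0,"rz": 0.0,"claw": 0.06}
    - {"tx": -0.005,"ty": 0.09,"tz": 0.19,"rx": 0.0,"ry": 0.0,"rz": 0.0,"claw": 0.06}

```text
clock: 5.95
eef_pos: [510.2, 139.0, 312.1]
tool_rot: [3.133, -0.001, 1.691]
force: [0.1, 0.2, 0.1]
width: 60.0
```

Run:
```python
from h import *
s=read_state();print(s['eef_pos'],s['tool_rot'],s['force'])
t=get_image("top")[130:250,240:355]
w=get_image("scene")[130:255,160:250]
T=cv2.resize(t,(480,500),interpolation=cv2.INTER_CUBIC)[:, :]
a=cv2.resize(t,None,fx=4,fy=4,interpolation=cv2.INTER_CUBIC);b=cv2.resize(w,None,fx=3.5,fy=3.5,interpolation=cv2.INTER_CUBIC)
H=max(a.shape[0],b.shape[0]);pad=lambda x:np.vstack([x,np.zeros((H-x.shape[0],x.shape[1],3),np.uint8)])
save("ts3",np.hstack([pad(a),pad(b)]));print(a.shape,b.shape)
```

```text
[510.20367064 138.98299064 312.12864253] [ 3.13302865e+00 -9.74950792e-04  1.69095975e+00] [0.10347449 0.17922112 0.13883386]
(480, 460, 3) (438, 315, 3)
```

View pics/ts3.png

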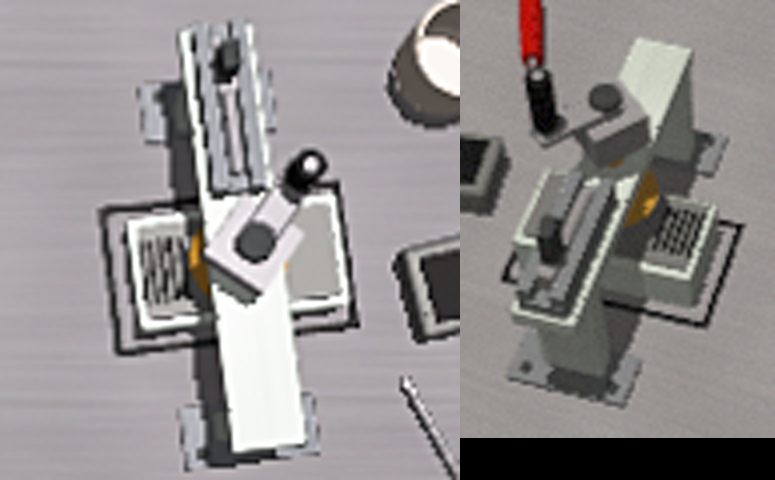

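Run:
```python
from h import *
c=calibration("top");sc=calibration("scene")
f=lambda L:[(240+(u+.5)/4-.5,130+(v+.5)/4-.5) for u,v in L]
g=lambda L:[(160+(u-460+.5)/3.5-.5,130+(v+.5)/3.5-.5) for u,v in L]
S=np.array([531.7,-153.5]);a=.116;M=np.array([[np.cos(a),np.sin(a)],[-np.sin(a),np.cos(a)]])
print(((plane(c,f([(128,222),(143,331),(350,304),(337,196)]),54)[:,:2]-S)@M.T).round(1))
O=plane(c,f([(100,209),(117,354),(358,326),(337,181)]),0)[:,:2];print(((O-S)@M.T).round(1),O.mean(0))
def tri(A,B):
    o1,d1=ray(c,A);o2,d2=ray(sc,B);out=[]
    for p,q in zip(d1,d2):
        s,t=np.linalg.lstsq(np.c_[p,-q],o2-o1,rcond=None)[0];out.append(np.r_[(o1+s*p+o2+t*q)/2,np.linalg.norm(o1+s*p-o2-t*q)])
    return np.array(out)
# handle top, screw-head centre, pin tab top
X=tri(f([(310,160),(256,241),(230,50)]),g([(538,74),(606,97),(550,224)]));print(X.round(1));print(((X[:,:2]-S)@M.T).round(1))
```

```text
[[ 42.   80.6]
 [-45.6  79.8]
 [-44.7 -86.4]
 [ 42.2 -88.1]]
[[ 61.6  99.7]
 [-59.3 100.8]
 [-61.1 -99.7]
 [ 60.6 -99.1]] [ 532.07057889 -153.04616351]
[[ 5.791e+02 -1.826e+02  2.800e+02  5.000e-01]
 [ 5.314e+02 -1.524e+02  2.172e+02  2.000e-01]
 [ 6.674e+02 -1.358e+02  2.176e+02  2.000e+00]]
[[ 4.370e+01 -3.440e+01]
 [-1.000e-01  1.100e+00]
 [ 1.368e+02  1.900e+00]]
```

Call:
apply_moves:
  increments:
    - {"tx": 0.008,"ty": -0.035,"tz": 0.0,"rx": 0.0,"ry": 0.0,"rz": 0.0,"claw": 0.06}
    - {"tx": 0.016,"ty": -0.075,"tz": 0.0,"rx": 0.0,"ry": 0.0,"rz": 0.0,"claw": 0.06}
    - {"tx": 0.025,"ty": -0.118,"tz": 0.0,"rx": 0.0,"ry": 0.0,"rz": 0.0,"claw": 0.06}
    - {"tx": 0.034,"ty": -0.161,"tz": 0.0,"rx": 0.0,"ry": 0.0,"rz": 0.0,"claw": 0.06}
    - {"tx": 0.043,"ty": -0.204,"tz": 0.0,"rx": 0.0,"ry": 0.0,"rz": 0.0,"claw": 0.06}
    - {"tx": 0.052,"ty": -0.247,"tz": 0.0,"rx": 0.0,"ry": 0.0,"rz": 0.0,"claw": 0.06}
    - {"tx": 0.061,"ty": -0.287,"tz": 0.0,"rx": 0.0,"ry": 0.0,"rz": 0.0,"claw": 0.06}
    - {"tx": 0.068,"ty": -0.321,"tz": 0.0,"rx": 0.0,"ry": 0.0,"rz": 0.0,"claw": 0.06}
    - {"tx": 0.068,"ty": -0.321,"tz": 0.0,"rx": 0.0,"ry": 0.0,"rz": 0.0,"claw": 0.06}
    - {"tx": 0.068,"ty": -0.321,"tz": 0.0,"rx": 0.0,"ry": 0.0,"rz": 0.0,"claw": 0.06}
    - {"tx": 0.068,"ty": -0.321,"tz": 0.0,"rx": 0.0,"ry": 0.0,"rz": 0.0,"claw": 0.06}

```text
clock: 7.15
eef_pos: [575.0, -180.7, 306.8]
tool_rot: [-3.139, -0.002, 1.692]
force: [0.9, 1.3, 0.5]
width: 60.0
```

Run:
```python
from h import *
s=read_state();c=calibration("wrist");a=get_image("wrist")
print(s['eef_pos'],s['tool_rot'],proj(c,[[578.5,-182.3,277],[531.8,-153,217]]))
save("w4",a)
```

```text
[ 575.03996536 -180.69169333  306.84564028] [-3.13922488e+00 -1.92034005e-03  1.69233882e+00] [[257.75990101 227.59538204]
 [205.39652864 159.82779504]]
```

View pics/w4.png

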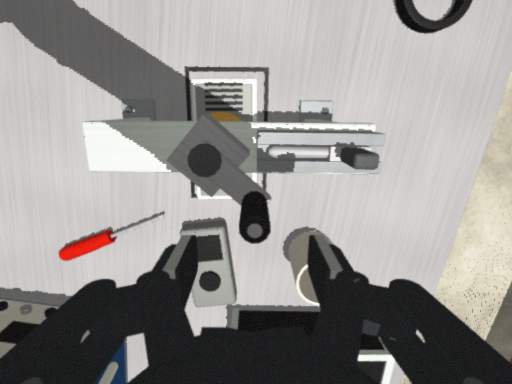

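Call:
apply_moves:
  increments:
    - {"tx": 0.001,"ty": -0.001,"tz": -0.02,"rx": 0.0,"ry": 0.0,"rz": 0.0,"claw": 0.06}
    - {"tx": 0.001,"ty": -0.002,"tz": -0.045,"rx": 0.0,"ry": 0.0,"rz": 0.0,"claw": 0.06}
    - {"tx": 0.001,"ty": -0.002,"tz": -0.069,"rx": 0.0,"ry": 0.0,"rz": 0.0,"claw": 0.06}
    - {"tx": 0.001,"ty": -0.002,"tz": -0.069,"rx": 0.0,"ry": 0.0,"rz": 0.0,"claw": 0.06}
    - {"tx": 0.001,"ty": -0.002,"tz": -0.069,"rx": 0.0,"ry": 0.0,"rz": 0.0,"claw": 0.06}
    - {"tx": 0.001,"ty": -0.002,"tz": -0.069,"rx": 0.0,"ry": 0.0,"rz": 0.0,"claw": 0.012}
    - {"tx": 0.001,"ty": -0.002,"tz": -0.069,"rx": 0.0,"ry": 0.0,"rz": 0.0,"claw": 0.012}
    - {"tx": 0.001,"ty": -0.002,"tz": -0.069,"rx": 0.0,"ry": 0.0,"rz": 0.0,"claw": 0.012}
    - {"tx": 0.001,"ty": -0.002,"tz": -0.069,"rx": 0.0,"ry": 0.0,"rz": 0.0,"claw": 0.012}
    - {"tx": 0.001,"ty": -0.002,"tz": -0.069,"rx": 0.0,"ry": 0.0,"rz": 0.0,"claw": 0.012}
    - {"tx": 0.001,"ty": -0.002,"tz": -0.069,"rx": 0.0,"ry": 0.0,"rz": 0.0,"claw": 0.012}

```text
clock: 8.3
eef_pos: [577.1, -184.2, 240.7]
tool_rot: [3.14, 0.0, 1.691]
force: [-1.6, 0.7, 6.0]
width: 20.6
```

Run:
```python
from h import *
s=read_state();print(s)
```

```text
{'clock': 8.3, 'qpos': array([ 0.03649285,  0.57634595,  0.36509914,  1.64449612, -0.23996869,
        0.96346769,  0.60559468]), 'qd': array([-0.00036158,  0.00063217, -0.00222472,  0.00041536, -0.00218375,
        0.00080774,  0.00010654]), 'tau': array([ 3.16653494e-01, -4.75988317e+01,  4.89577219e+00, -1.74603975e+01,
        4.53190331e-02, -6.04570918e-01, -1.79462440e-04]), 'eef_pos': array([ 577.10922364, -184.16916794,  240.65244763]), 'tool_rot': array([3.13984479e+00, 2.01172120e-04, 1.69134153e+00]), 'force': array([-1.60936514,  0.67037505,  6.00773308]), 'torque': array([0.22075869, 0.34668551, 0.04110826]), 'width': 20.632478271262645}
```

Run:
```python
import numpy as np
def tab(t0,tot,n,ease=0):
    d=np.linspace(0,-tot,n+1)[1:];t=t0+d
    for a,b,z in zip(55*(np.cos(t)-np.cos(t0)),55*(np.sin(t)-np.sin(t0)),16*d/2/np.pi): print('%.4f %.4f %.4f'%(a/1e3,b/1e3,z/1e3))
    print()
t=-.595
for tot in (3.48,3.36,1.6): tab(t,tot,12 if tot>3 else 8); t-=tot
print(t)
```

```text
-0.0107 -0.0117 -0.0007
-0.0243 -0.0199 -0.0015
-0.0397 -0.0239 -0.0022
-0.0556 -0.0232 -0.0030
-0.0707 -0.0181 -0.0037
-0.0836 -0.0089 -0.0044
-0.0934 0.0037 -0.0052
-0.0991 0.0185 -0.0059
-0.1004 0.0343 -0.0066
-0.0971 0.0499 -0.0074
-0.0896 0.0638 -0.0081
-0.0783 0.0750 -0.0089

0.0135 0.0073 -0.0007
0.0285 0.0106 -0.0014
0.0438 0.0097 -0.0021
0.0583 0.0045 -0.0029
0.0707 -0.0044 -0.0036
0.0802 -0.0165 -0.0043
0.0860 -0.0307 -0.0050
0.0877 -0.0460 -0.0057
0.0851 -0.0611 -0.0064
0.0784 -0.0749 -0.0071
0.0681 -0.0863 -0.0078
0.0551 -0.0944 -0.0086

-0.0104 -0.0034 -0.0005
-0.0213 -0.0047 -0.0010
-0.0323 -0.0039 -0.0015
-0.0428 -0.0008 -0.0020
-0.0526 0.0043 -0.0025
-0.0611 0.0112 -0.0031
-0.0681 0.0197 -0.0036
-0.0733 0.0293 -0.0041

-9.035
```

Call:
apply_moves:
  increments:
    - {"tx": -0.0107,"ty": -0.0117,"tz": -0.0007,"rx": 0.0,"ry": 0.0,"rz": 0.0,"claw": 0.012}
    - {"tx": -0.0243,"ty": -0.0199,"tz": -0.0015,"rx": 0.0,"ry": 0.0,"rz": 0.0,"claw": 0.012}
    - {"tx": -0.0397,"ty": -0.0239,"tz": -0.0022,"rx": 0.0,"ry": 0.0,"rz": 0.0,"claw": 0.012}
    - {"tx": -0.0556,"ty": -0.0232,"tz": -0.003,"rx": 0.0,"ry": 0.0,"rz": 0.0,"claw": 0.012}
    - {"tx": -0.0707,"ty": -0.0181,"tz": -0.0037,"rx": 0.0,"ry": 0.0,"rz": 0.0,"claw": 0.012}
    - {"tx": -0.0836,"ty": -0.0089,"tz": -0.0044,"rx": 0.0,"ry": 0.0,"rz": 0.0,"claw": 0.012}
    - {"tx": -0.0934,"ty": 0.0037,"tz": -0.0052,"rx": 0.0,"ry": 0.0,"rz": 0.0,"claw": 0.012}
    - {"tx": -0.0991,"ty": 0.0185,"tz": -0.0059,"rx": 0.0,"ry": 0.0,"rz": 0.0,"claw": 0.012}
    - {"tx": -0.1004,"ty": 0.0343,"tz": -0.0066,"rx": 0.0,"ry": 0.0,"rz": 0.0,"claw": 0.012}
    - {"tx": -0.0971,"ty": 0.0499,"tz": -0.0074,"rx": 0.0,"ry": 0.0,"rz": 0.0,"claw": 0.012}
    - {"tx": -0.0896,"ty": 0.0638,"tz": -0.0081,"rx": 0.0,"ry": 0.0,"rz": 0.0,"claw": 0.012}
    - {"tx": -0.0783,"ty": 0.075,"tz": -0.0089,"rx": 0.0,"ry": 0.0,"rz": 0.0,"claw": 0.012}

```text
clock: 9.5
eef_pos: [498.8, -108.9, 231.7]
tool_rot: [3.14, 0.001, 1.691]
force: [0.4, -4.2, 6.7]
width: 21.0
```

Call:
apply_moves:
  increments:
    - {"tx": 0.0135,"ty": 0.0073,"tz": -0.0007,"rx": 0.0,"ry": 0.0,"rz": 0.0,"claw": 0.012}
    - {"tx": 0.0285,"ty": 0.0106,"tz": -0.0014,"rx": 0.0,"ry": 0.0,"rz": 0.0,"claw": 0.012}
    - {"tx": 0.0438,"ty": 0.0097,"tz": -0.0021,"rx": 0.0,"ry": 0.0,"rz": 0.0,"claw": 0.012}
    - {"tx": 0.0583,"ty": 0.0045,"tz": -0.0029,"rx": 0.0,"ry": 0.0,"rz": 0.0,"claw": 0.012}
    - {"tx": 0.0707,"ty": -0.0044,"tz": -0.0036,"rx": 0.0,"ry": 0.0,"rz": 0.0,"claw": 0.012}
    - {"tx": 0.0802,"ty": -0.0165,"tz": -0.0043,"rx": 0.0,"ry": 0.0,"rz": 0.0,"claw": 0.012}
    - {"tx": 0.086,"ty": -0.0307,"tz": -0.005,"rx": 0.0,"ry": 0.0,"rz": 0.0,"claw": 0.012}
    - {"tx": 0.0877,"ty": -0.046,"tz": -0.0057,"rx": 0.0,"ry": 0.0,"rz": 0.0,"claw": 0.012}
    - {"tx": 0.0851,"ty": -0.0611,"tz": -0.0064,"rx": 0.0,"ry": 0.0,"rz": 0.0,"claw": 0.012}
    - {"tx": 0.0784,"ty": -0.0749,"tz": -0.0071,"rx": 0.0,"ry": 0.0,"rz": 0.0,"claw": 0.012}
    - {"tx": 0.0681,"ty": -0.0863,"tz": -0.0078,"rx": 0.0,"ry": 0.0,"rz": 0.0,"claw": 0.012}
    - {"tx": 0.0551,"ty": -0.0944,"tz": -0.0086,"rx": 0.0,"ry": 0.0,"rz": 0.0,"claw": 0.012}

```text
clock: 10.7
eef_pos: [554.7, -203.2, 223.2]
tool_rot: [3.138, -0.0, 1.692]
force: [0.0, 4.7, 9.3]
width: 20.8
```

Call:
apply_moves:
  increments:
    - {"tx": -0.0104,"ty": -0.0034,"tz": -0.0005,"rx": 0.0,"ry": 0.0,"rz": 0.0,"claw": 0.012}
    - {"tx": -0.0213,"ty": -0.0047,"tz": -0.001,"rx": 0.0,"ry": 0.0,"rz": 0.0,"claw": 0.012}
    - {"tx": -0.0323,"ty": -0.0039,"tz": -0.0015,"rx": 0.0,"ry": 0.0,"rz": 0.0,"claw": 0.012}
    - {"tx": -0.0428,"ty": -0.0008,"tz": -0.002,"rx": 0.0,"ry": 0.0,"rz": 0.0,"claw": 0.012}
    - {"tx": -0.0526,"ty": 0.0043,"tz": -0.0025,"rx": 0.0,"ry": 0.0,"rz": 0.0,"claw": 0.012}
    - {"tx": -0.0611,"ty": 0.0112,"tz": -0.0031,"rx": 0.0,"ry": 0.0,"rz": 0.0,"claw": 0.012}
    - {"tx": -0.0681,"ty": 0.0197,"tz": -0.0036,"rx": 0.0,"ry": 0.0,"rz": 0.0,"claw": 0.012}
    - {"tx": -0.0733,"ty": 0.0293,"tz": -0.0041,"rx": 0.0,"ry": 0.0,"rz": 0.0,"claw": 0.012}
    - {"tx": -0.0756,"ty": 0.0363,"tz": -0.0044,"rx": 0.0,"ry": 0.0,"rz": 0.0,"claw": 0.012}
    - {"tx": -0.077,"ty": 0.0438,"tz": -0.0047,"rx": 0.0,"ry": 0.0,"rz": 0.0,"claw": 0.012}
    - {"tx": -0.077,"ty": 0.0438,"tz": -0.0047,"rx": 0.0,"ry": 0.0,"rz": 0.0,"claw": 0.012}
    - {"tx": -0.077,"ty": 0.0438,"tz": -0.0047,"rx": 0.0,"ry": 0.0,"rz": 0.0,"claw": 0.012}

```text
clock: 11.9
eef_pos: [476.8, -158.8, 218.3]
tool_rot: [3.14, -0.001, 1.692]
force: [-2.4, 2.0, 9.8]
width: 20.7
```

Run:
```python
from h import *
s=read_state();print(s['eef_pos'],s['force'],s['torque'])
c=calibration("wrist");a=get_image("wrist");save("w5",a);t=get_image("top");np.save("t5.npy",t)
print(c)
```

```text
[ 476.82889728 -158.84645347  218.34889027] [-2.39830915  1.97969988  9.83514097] [ 0.41733521  0.46181655 -0.03579551]
{'camera_matrix': array([[282.60501931,   0.        , 252.24419277],
       [  0.        , 282.60501931, 193.38044168],
       [  0.        ,   0.        ,   1.        ]]), 'distortion': array([-0.03675879,  0.        ,  0.        ,  0.        ,  0.        ]), 'origin': array([467.40553829, -86.02824552, 361.09839246]), 'attitude': array([-0.29172698, -0.00109802,  0.12231558])}
```

View pics/w5.png

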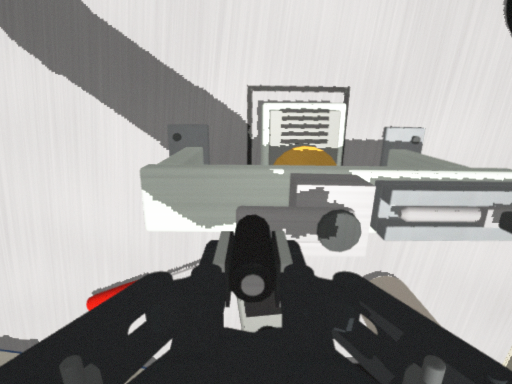

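Run:
```python
from h import *
s=read_state()
im=cv2.imread("pics/w5.png");c=calibration("wrist")
g=cv2.cvtColor(im,cv2.COLOR_BGR2GRAY)
L=cv2.createLineSegmentDetector().detect(g)[0].reshape(-1,4)
for l in sorted(L.tolist(),key=lambda l:l[1]):
    n=np.hypot(l[2]-l[0],l[3]-l[1])
    if n>25 and 80<l[1]<260 and 130<l[0] and abs(l[3]-l[1])<.25*n:
        r=[]
        for z in(140,170,182,192):
            P=plane(c,[l[:2],l[2:]],z);d=P[1]-P[0];r.append(round(((np.degrees(np.arctan2(d[1],d[0]))+90)%180-90),2))
        print(np.round(l,1),r, plane(c,[l[:2]],182)[0,:2].round(1))
```

```text
[246.8  84.8 348.1  86.4] [np.float64(6.4), np.float64(6.4), np.float64(6.4), np.float64(6.4)] [462.7 -72.8]
[341.9  91.6 251.9  90.3] [np.float64(6.44), np.float64(6.44), np.float64(6.44), np.float64(6.44)] [519.9 -69.4]
[341.9 103.1 265.6 102.6] [np.float64(6.88), np.float64(6.88), np.float64(6.88), np.float64(6.88)] [521.3 -76. ]
[280.6 107.8 316.9 108.4] [np.float64(6.4), np.float64(6.4), np.float64(6.4), np.float64(6.4)] [484.7 -83.4]
[328.1 112.2 283.1 112. ] [np.float64(6.98), np.float64(6.98), np.float64(6.98), np.float64(6.98)] [514.  -82.3]
[283.1 115.6 315.7 116. ] [np.float64(6.5), np.float64(6.5), np.float64(6.5), np.float64(6.5)] [486.9 -87.8]
[326.9 119.8 283.1 119.7] [np.float64(7.16), np.float64(7.16), np.float64(7.16), np.float64(7.16)] [514.1 -86.8]
[390.6 125.2 420.6 125.9] [np.float64(6.12), np.float64(6.12), np.float64(6.12), np.float64(6.12)] [554.4 -84.9]
[326.9 127.8 281.9 127.6] [np.float64(6.92), np.float64(6.92), np.float64(6.92), np.float64(6.92)] [515.  -91.6]
[421.9 128.7 388.1 128.3] [np.float64(6.96), np.float64(6.96), np.float64(6.96), np.float64(6.9
[... 1726 characters left out ...]
.8 -148.7]
[479.4 210.8 408.1 208.9] [np.float64(5.23), np.float64(5.23), np.float64(5.23), np.float64(5.23)] [ 631.9 -132.9]
[405.6 220.8 479.4 220.8] [np.float64(6.64), np.float64(6.64), np.float64(6.64), np.float64(6.64)] [ 581.6 -146.2]
[233.5 222.5 205.3 227.6] [np.float64(18.05), np.float64(18.05), np.float64(18.05), np.float64(18.05)] [ 464.  -161.6]
[481.9 226.5 386.9 226. ] [np.float64(6.35), np.float64(6.35), np.float64(6.35), np.float64(6.35)] [ 638. -144.]
[146.9 230.5 218.1 231.4] [np.float64(6.35), np.float64(6.35), np.float64(6.35), np.float64(6.35)] [ 405. -175.]
[510.6 240.3 383.1 240.3] [np.float64(6.43), np.float64(6.43), np.float64(6.43), np.float64(6.43)] [ 663.9 -151.9]
```

Run:
```python
from h import *
save("t5c",np.vstack([cv2.resize(np.load("t5.npy")[130:250,250:350],None,fx=5,fy=5,interpolation=cv2.INTER_CUBIC)]))
save("w5c",cv2.cvtColor(cv2.imread("pics/w5.png"),cv2.COLOR_BGR2RGB),(230,430,150,260),4)
```

```text
(no output)
```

View pics/w5c.png

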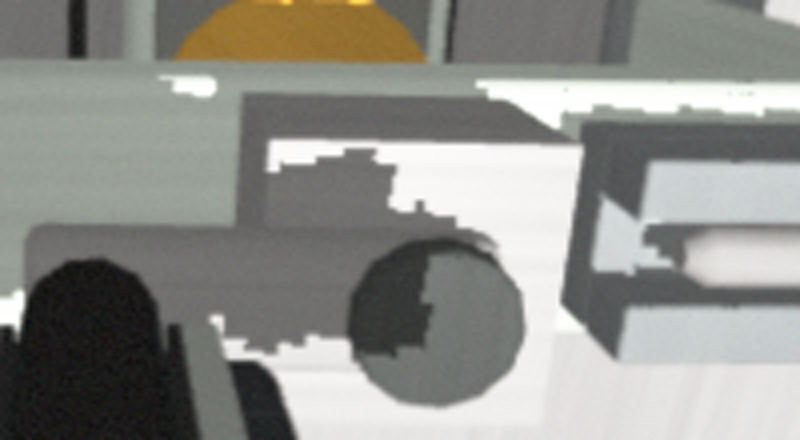

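Call:
apply_moves:
  increments:
    - {"tx": 0.0,"ty": 0.0,"tz": 0.0,"rx": 0.0,"ry": 0.0,"rz": 0.0,"claw": 0.05}
    - {"tx": 0.0,"ty": 0.0,"tz": 0.0,"rx": 0.0,"ry": 0.0,"rz": 0.0,"claw": 0.05}
    - {"tx": 0.0,"ty": 0.0,"tz": 0.0,"rx": 0.0,"ry": 0.0,"rz": 0.0,"claw": 0.05}
    - {"tx": 0.0,"ty": 0.0,"tz": 0.03,"rx": 0.0,"ry": 0.0,"rz": 0.0,"claw": 0.05}
    - {"tx": 0.0,"ty": 0.0,"tz": 0.065,"rx": 0.0,"ry": 0.0,"rz": 0.0,"claw": 0.05}
    - {"tx": 0.0,"ty": 0.0,"tz": 0.09,"rx": 0.0,"ry": 0.0,"rz": 0.0,"claw": 0.05}
    - {"tx": 0.02,"ty": 0.002,"tz": 0.09,"rx": 0.0,"ry": 0.0,"rz": -1.6,"claw": 0.05}
    - {"tx": 0.04,"ty": 0.004,"tz": 0.09,"rx": 0.0,"ry": 0.0,"rz": -3.2,"claw": 0.05}
    - {"tx": 0.065,"ty": 0.006,"tz": 0.09,"rx": 0.0,"ry": 0.0,"rz": -4.8,"claw": 0.05}
    - {"tx": 0.09,"ty": 0.008,"tz": 0.09,"rx": 0.0,"ry": 0.0,"rz": -6.4,"claw": 0.05}
    - {"tx": 0.11,"ty": 0.011,"tz": 0.09,"rx": 0.0,"ry": 0.0,"rz": -8.0,"claw": 0.05}
    - {"tx": 0.13,"ty": 0.013,"tz": 0.09,"rx": 0.0,"ry": 0.0,"rz": -9.6,"claw": 0.05}

```text
clock: 13.2
eef_pos: [607.2, -146.3, 306.6]
tool_rot: [-3.141, 0.0, 0.848]
force: [-0.6, 0.1, -0.3]
width: 49.8
```

Call:
apply_moves:
  increments:
    - {"tx": 0.015,"ty": 0.002,"tz": 0.0,"rx": 0.0,"ry": 0.0,"rz": -1.6,"claw": 0.05}
    - {"tx": 0.03,"ty": 0.004,"tz": 0.0,"rx": 0.0,"ry": 0.0,"rz": -3.2,"claw": 0.05}
    - {"tx": 0.045,"ty": 0.006,"tz": 0.0,"rx": 0.0,"ry": 0.0,"rz": -4.8,"claw": 0.05}
    - {"tx": 0.06,"ty": 0.008,"tz": 0.0,"rx": 0.0,"ry": 0.0,"rz": -6.4,"claw": 0.05}
    - {"tx": 0.06,"ty": 0.008,"tz": -0.02,"rx": 0.0,"ry": 0.0,"rz": -8.0,"claw": 0.05}
    - {"tx": 0.06,"ty": 0.008,"tz": -0.04,"rx": 0.0,"ry": 0.0,"rz": -8.5,"claw": 0.05}
    - {"tx": 0.06,"ty": 0.008,"tz": -0.05,"rx": 0.0,"ry": 0.0,"rz": -8.5,"claw": 0.05}
    - {"tx": 0.06,"ty": 0.008,"tz": -0.05,"rx": 0.0,"ry": 0.0,"rz": -8.5,"claw": 0.05}
    - {"tx": 0.06,"ty": 0.008,"tz": -0.05,"rx": 0.0,"ry": 0.0,"rz": -8.5,"claw": 0.05}
    - {"tx": 0.06,"ty": 0.008,"tz": -0.05,"rx": 0.0,"ry": 0.0,"rz": -8.5,"claw": 0.05}

```text
clock: 14.2
eef_pos: [667.0, -139.2, 258.4]
tool_rot: [3.141, -0.002, 0.112]
force: [-0.2, 0.1, 0.1]
width: 50.4
```

Run:
```python
from h import *
s=read_state();c=calibration("wrist");a=get_image("wrist")
print(s['eef_pos'],s['tool_rot'],s['force'])
A=np.array([531.8,-153]);u=np.array([np.cos(.1117),np.sin(.1117)])
for z,r in((216,138),(216,127),(216,149),(164,58),(182,26)): print(proj(c,np.r_[A+r*u,z]))
save("w6",a)
```

```text
[ 666.98161277 -139.18127029  258.37732257] [ 3.14090873e+00 -1.95455007e-03  1.12141311e-01] [-0.15861174  0.09646293  0.08234428]
[[250.31753775 214.24151278]]
[[250.32492684 228.72319736]]
[[250.31029633 199.27751565]]
[[250.67833493 272.88966948]]
[[250.59631321 313.3377714 ]]
```

View pics/w6.png

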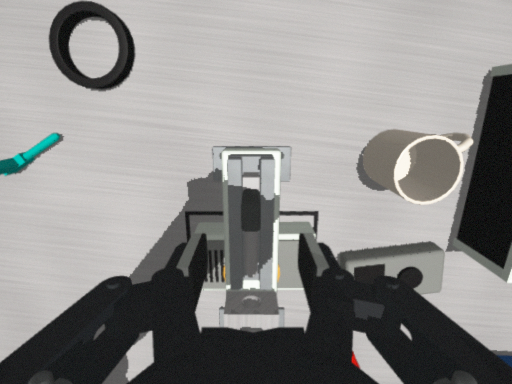

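Call:
apply_moves:
  increments:
    - {"tx": 0.0015,"ty": 0.0012,"tz": -0.025,"rx": 0.0,"ry": 0.0,"rz": 0.0,"claw": 0.05}
    - {"tx": 0.0015,"ty": 0.0012,"tz": -0.05,"rx": 0.0,"ry": 0.0,"rz": 0.0,"claw": 0.05}
    - {"tx": 0.0015,"ty": 0.0012,"tz": -0.068,"rx": 0.0,"ry": 0.0,"rz": 0.0,"claw": 0.05}
    - {"tx": 0.0015,"ty": 0.0012,"tz": -0.077,"rx": 0.0,"ry": 0.0,"rz": 0.0,"claw": 0.05}
    - {"tx": 0.0015,"ty": 0.0012,"tz": -0.077,"rx": 0.0,"ry": 0.0,"rz": 0.0,"claw": 0.05}
    - {"tx": 0.0015,"ty": 0.0012,"tz": -0.077,"rx": 0.0,"ry": 0.0,"rz": 0.0,"claw": 0.05}
    - {"tx": 0.0015,"ty": 0.0012,"tz": -0.077,"rx": 0.0,"ry": 0.0,"rz": 0.0,"claw": 0.005}
    - {"tx": 0.0015,"ty": 0.0012,"tz": -0.077,"rx": 0.0,"ry": 0.0,"rz": 0.0,"claw": 0.005}
    - {"tx": 0.0015,"ty": 0.0012,"tz": -0.077,"rx": 0.0,"ry": 0.0,"rz": 0.0,"claw": 0.005}
    - {"tx": 0.0015,"ty": 0.0012,"tz": -0.077,"rx": 0.0,"ry": 0.0,"rz": 0.0,"claw": 0.005}
    - {"tx": 0.0015,"ty": 0.0012,"tz": -0.077,"rx": 0.0,"ry": 0.0,"rz": 0.0,"claw": 0.005}
    - {"tx": 0.0015,"ty": 0.0012,"tz": -0.077,"rx": 0.0,"ry": 0.0,"rz": 0.0,"claw": 0.005}

```text
clock: 15.45
eef_pos: [668.5, -137.8, 181.1]
tool_rot: [3.141, -0.002, 0.112]
force: [0.2, 0.6, 7.3]
width: 13.2
```

Call:
apply_moves:
  increments:
    - {"tx": -0.008,"ty": -0.0009,"tz": 0.0,"rx": 0.0,"ry": 0.0,"rz": 0.0,"claw": 0.005}
    - {"tx": -0.016,"ty": -0.0018,"tz": 0.0,"rx": 0.0,"ry": 0.0,"rz": 0.0,"claw": 0.005}
    - {"tx": -0.024,"ty": -0.0027,"tz": 0.0,"rx": 0.0,"ry": 0.0,"rz": 0.0,"claw": 0.005}
    - {"tx": -0.031,"ty": -0.0035,"tz": 0.0,"rx": 0.0,"ry": 0.0,"rz": 0.0,"claw": 0.005}
    - {"tx": -0.037,"ty": -0.0041,"tz": 0.0,"rx": 0.0,"ry": 0.0,"rz": 0.0,"claw": 0.005}
    - {"tx": -0.042,"ty": -0.0047,"tz": 0.0,"rx": 0.0,"ry": 0.0,"rz": 0.0,"claw": 0.005}
    - {"tx": -0.042,"ty": -0.0047,"tz": 0.0,"rx": 0.0,"ry": 0.0,"rz": 0.0,"claw": 0.005}

```text
clock: 16.15
eef_pos: [626.2, -142.4, 181.1]
tool_rot: [3.141, -0.002, 0.111]
force: [1.4, 1.9, 7.6]
width: 13.5
```

Call:
apply_moves:
  increments:
    - {"tx": -0.002,"ty": -0.0002,"tz": 0.0,"rx": 0.0,"ry": 0.0,"rz": 0.0,"claw": 0.005}
    - {"tx": -0.004,"ty": -0.0005,"tz": 0.0,"rx": 0.0,"ry": 0.0,"rz": 0.0,"claw": 0.005}
    - {"tx": -0.006,"ty": -0.0007,"tz": 0.0,"rx": 0.0,"ry": 0.0,"rz": 0.0,"claw": 0.005}
    - {"tx": -0.006,"ty": -0.0007,"tz": 0.0,"rx": 0.0,"ry": 0.0,"rz": 0.0,"claw": 0.005}

```text
clock: 16.55
eef_pos: [621.6, -143.0, 181.1]
tool_rot: [3.14, -0.004, 0.112]
force: [5.5, 0.1, 5.5]
width: 13.3
```

Call:
apply_moves:
  increments:
    - {"tx": -0.001,"ty": -0.0001,"tz": 0.0,"rx": 0.0,"ry": 0.0,"rz": 0.0,"claw": 0.005}
    - {"tx": -0.002,"ty": -0.0002,"tz": 0.0,"rx": 0.0,"ry": 0.0,"rz": 0.0,"claw": 0.005}
    - {"tx": -0.003,"ty": -0.0003,"tz": 0.0,"rx": 0.0,"ry": 0.0,"rz": 0.0,"claw": 0.005}
    - {"tx": -0.003,"ty": -0.0003,"tz": 0.0,"rx": 0.0,"ry": 0.0,"rz": 0.0,"claw": 0.005}

```text
clock: 16.95
eef_pos: [621.3, -142.8, 181.4]
tool_rot: [3.139, -0.009, 0.113]
force: [11.0, 1.0, 2.6]
width: 13.2
```

Call:
apply_moves:
  increments:
    - {"tx": 0.002,"ty": 0.0002,"tz": 0.0,"rx": 0.0,"ry": 0.0,"rz": 0.0,"claw": 0.005}
    - {"tx": 0.002,"ty": 0.0002,"tz": 0.0,"rx": 0.0,"ry": 0.0,"rz": 0.0,"claw": 0.05}
    - {"tx": 0.002,"ty": 0.0002,"tz": 0.0,"rx": 0.0,"ry": 0.0,"rz": 0.0,"claw": 0.05}
    - {"tx": 0.002,"ty": 0.0002,"tz": 0.0,"rx": 0.0,"ry": 0.0,"rz": 0.0,"claw": 0.05}
    - {"tx": 0.002,"ty": 0.0002,"tz": 0.03,"rx": 0.0,"ry": 0.0,"rz": 0.0,"claw": 0.05}
    - {"tx": 0.002,"ty": 0.0002,"tz": 0.07,"rx": 0.0,"ry": 0.0,"rz": 0.0,"claw": 0.05}
    - {"tx": 0.01,"ty": 0.001,"tz": 0.11,"rx": 0.0,"ry": 0.0,"rz": 0.0,"claw": 0.05}
    - {"tx": 0.03,"ty": 0.003,"tz": 0.14,"rx": 0.0,"ry": 0.0,"rz": 0.0,"claw": 0.05}
    - {"tx": 0.05,"ty": 0.005,"tz": 0.14,"rx": 0.0,"ry": 0.0,"rz": 0.0,"claw": 0.05}
    - {"tx": 0.05,"ty": 0.005,"tz": 0.14,"rx": 0.0,"ry": 0.0,"rz": 0.0,"claw": 0.05}
    - {"tx": 0.05,"ty": 0.005,"tz": 0.14,"rx": 0.0,"ry": 0.0,"rz": 0.0,"claw": 0.05}

```text
clock: 18.05
eef_pos: [665.7, -138.3, 318.8]
tool_rot: [-3.141, 0.003, 0.111]
force: [-0.5, -0.5, -0.6]
width: 50.3
```

Run:
```python
from h import *
s=read_state();print(s['eef_pos'],s['force'],s['width'])
c=calibration("wrist");w=get_image("wrist");b=get_image("scene")
A=np.array([531.8,-153]);u=np.array([np.cos(.1117),np.sin(.1117)])
for z,r in((216,77),(216,99),(182,26),(164,26)): print(z,r,proj(c,np.r_[A+r*u,z]).round(1))
a=cv2.resize(w[180:360,180:330],None,fx=3,fy=3,interpolation=cv2.INTER_CUBIC);b=cv2.resize(b[140:275,170:245],None,fx=4,fy=4,interpolation=cv2.INTER_CUBIC)
save("f",np.hstack([a,b]))
```

```text
[ 665.73065123 -138.3003798   318.80743305] [-0.45199605 -0.46088365 -0.58901191] 50.264560814006074
216 77 [[252.  249.2]]
216 99 [[252.  228.3]]
182 26 [[252.  275.1]]
164 26 [[252.  266.6]]
```

View pics/f.png

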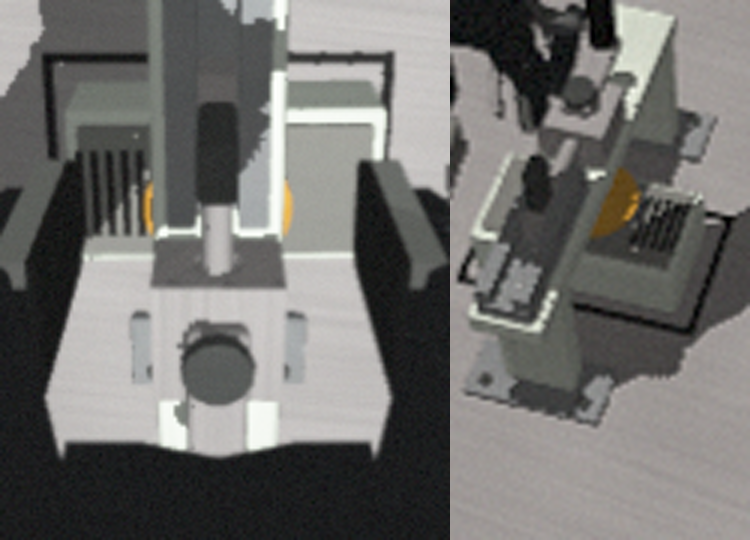

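```bash
python3 -c "
from cell import *
print(finish_job())"
```

```text
the job is handed in; nothing more can be done
None
```

The job is done and handed in at about 18 s of the 67 s allowed; `finish_job()` gave no verdict.

- **Box:** I slid it under the stand with the open fingers, without lifting it. The top-camera check after the push put its centre about 4 mm from the outline's centre. The wrist view after winding had it square to about 0.5–0.7°.
- **Crank:** I gripped the spinning sleeve and wound it clockwise by about 8.7 rad. The hub and arm edges came out 0.3–0.9° from the beam's direction, well inside the 0.12 rad limit. I did not read the hub's height directly. The turn count rests on the starting angle, measured at 8.71–8.76 rad and so inside the stated range, and on the 22 mm drop of the grip.
- **Pin:** I pinched the bare steel pin's tab and pushed it along the guide until it stopped against about 11 N. The arm's position then put the tab about 90 mm from the screw axis, while the last wrist view gave about 89 mm; fully home is 88 mm. That puts the tip about 16–17 mm deep in the hole.
- **At the end:** The gripper was open and clear, with no force on the wrist. In the close views the arm touched none of the other things on the desk. I did not measure their positions again.

The checks agreed within the cameras' roughly 2 mm accuracy, and none failed.

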